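Tug the spray-can chest's lid, free its catch if it is caught, and hold it open

ROBOT

A 6-joint arm with a two-finger parallel gripper is mounted at the origin on the work surface. World frame = base frame: x ahead of the robot, y to its left, z up, the work surface at z = 0. Lengths are in m, angles in rad, forces in N, time in s.
With the tool pointing down it reaches from about 0.325 to 0.9 m from the base axis. Payload 6.1 kg.
Tool frame: the origin (TCP) lies at the very end of the fingers, on their centre line; the grasp point (between the pads) lies 19 mm behind it; z points along the fingers, y is the line along which they close (so a half turn about z gives the same grasp; the last joint's range is limited). The gripper opens to 85 mm and grips with 20 to 120 N. Pads are 22 mm wide; open, the fingers measure 114 mm over their backs; the gripper's body (76 mm by 85 mm) begins 54 mm behind the grasp point. The pads swing forward as they close: fully open they stand 13 mm farther back than shut.
Start: joints at [0.982, 0.22, 1.526, -0, 1.395, -0.126], TCP at [0.279, 0.559, 0.231] pointing down, gripper open.
Joint ranges: [-2.98, 2.98], [-0.91, 2.08], [0.09, 2.57], [-1.24, 4.39], [0.2, 2.65], [-2.68, 2.68]. Speed limits (rad/s): [2.57, 2.57, 3.01, 3.14, 3.14, 3.14].

INTERFACE

Orientations are given as a unit quaternion [x, y, z, w].
In Python, from plant import manip, capture, job_done gives the robot as it stands.
- The arm moves only by the tool servo_tool, never from a script. Its argument "plan" is a list of rows, each a list of 7 numbers: the closure, from -1 (fully open) to 1 (shut), then the shift along the world's x, y, z in m, then the turn, a rotation vector about the world's x, y, z in rad. In form: [[jaw, x, y, z, rx, ry, rz], ...]. A call has 1 to 20 rows; each row is the pose to reach, as a shift and turn from the pose commanded when the call began; what a row does not reach only later rows make up. A row lasts 1/12 s, in which the tool goes at most 41.7 mm and 7.16 degrees, less where a joint would pass 70% of its speed; a pose out of reach is approached as far as the arm can. A call with a gripper value outside its range is refused whole. The fingers move at their own pace and stop on an object; the grip force is fixed at half the most. Time passes only in rows, so rows that repeat a pose let the fingers close. It gives the time, the measured TCP pose, the force, the opening and the grip force at its end, in the units of the state.
- manip.sense(): the state, without advancing time (a new reading comes with each control period).
- capture(name): name is "side" or "top" or "wrist"; returns a dict with "image" (384x512x3 uint8, blue, green, red), "camera_matrix" (3x3 intrinsics, pixels), "R" (3x3) and "t" (3): a world point X has camera coordinates R X + t; the wrist camera has in their place "tool_from_camera" (4x4, takes a point from camera to tool coordinates, whose origin is the TCP and whose axes are the flange's). Camera axes: x right, y down, z forward; pixel columns grow to the right and rows downward; lengths in m; the calibration is good to about 2 mm. A picture is of the moment at which its call begins: read the wrist's pose just before it. There is no depth.
- job_done(): hands the job in; it is judged then, once.
The state is a dict: "clock": time; "joints": joint angles; "qd": joint speeds; "joint_efforts": joint torques, N m; "eef_pos": TCP position; "eef_rot": TCP orientation; "contact_force": force on the tool from outside, world axes, zero at the start; "wrist_torque": the same for the moment, N m; "finger_gap": finger opening in m; "grip_force": force on a finger pad.
Only numpy, scipy, OpenCV 4.12 (cv2) and the standard library are available. Lean on these libraries where they do the work, as an engineer would, in place of code of your own. Each camera call takes 0.05 s, during which the arm holds its last target. There are 200 camera calls.

TASK

I want to put the spray cans away, so please hold the green chest open for me: take its yellow lid by the bar handle and, before touching the red knob, tug the lid up a little to learn whether the hidden catch holds it. If it stops after some millimetres it is caught: let the lid down, slide the red knob all the way away from the lid to free the catch, and take the handle again. Raise the lid about half-way to upright (about 45 degrees) and finish while still holding it there by the handle, leaving the cans and the screwdriver where they are.

Things in the scene. Friction and masses are not known exactly. Their poses are not given: they have to be found in the camera images.
- chest: green steel chest, 240 deep (x) x 420 long (y) x 120 mm high, fixed to the bench; origin at the centre of its underside, x towards its hinge side (away from the robot), y along its length, z up. The yellow lid covers its top from y = -209 to +49 mm; the rest of the top (y = +52 to +210 mm) is a fixed green deck, flush with the shut lid, that carries the red knob
- lid (a joint): angle of the lid (rad): 0 shut, grows as its front edge (chest -x side) rises, 1.5 nearly upright. Weighs 0.4 to 0.9 kg; takes 2 to 5 N at the handle; falls shut when let go. Caught: about 0.04 rad (8 mm at the handle) of play, then a hard stop. Not caught: it simply opens. Nothing outside shows which. Closing the fingers on the bar may itself load the tool by 5 N
- handle (a point): middle of the dark steel bar handle on the lid: a round bar 12 mm thick and 120 mm long along the chest's y, on two posts, its centre line 42 mm above the lid's top and, with the lid shut, at x = -70, y = -80 mm of the chest, 162 mm above the bench. Axes those of the lid (equal to the chest's when shut). Being round, the bar can turn between the pads as the lid rises
- hinge (a point): point on the lid's hinge axis, level with the top of the shut lid, 120 mm above the bench, straight behind the handle (185 mm to chest +x of it); the axis runs along the chest's y
- slide (a joint): travel of the red knob (m): 0 at rest (nearest the lid), 0.025 fully slid along the chest's +y, away from the lid. It takes about 3 to 8 N and stays where it is left. Slid fully it withdraws the catch, which then stays withdrawn
- knob (a point): centre of the red plastic knob on the deck: 30 (chest x) x 18 (chest y) x 34 mm high, this point 26 mm above the deck (146 mm above the bench), the top 13 mm higher; at x = -60, y = +110 mm of the chest when at rest. Axes those of the chest
- red_can: upright red spray can with a white cap, 65 mm across, 184 mm high, origin at the centre of its underside; leave it alone
- blue_can: upright blue spray can with a black cap, 65 mm across, 184 mm high, origin at the centre of its underside; leave it alone
- screwdriver: screwdriver with an orange handle lying in front of the chest; leave it alone

How it is judged:
By the outcome, as a careful person would: the job done as asked, in the order asked, and still so for the second after the job is handed in, while the arm keeps its last pose, push and grip.
It also fails if it takes over 51 s, if anything falls off the work surface, if the arm or the gripper's body presses on something with over 40 N, if the wrist force passes 120 N, or if a joint passes its speed limit or range.

## Working session

There is one attempt and no reset: what is moved stays moved. The work goes in short steps, Python scripts to look and compute and a tool call to move; the robot and the scene stay as the last step left them, time stands still between calls to the robot, and variables do not carry over. Pictures are saved under pics/ and viewed, at most 10 in all, crops included, and the job is handed in when it is done.

Besides the shell and the picture viewer there is one more tool, called after ">>>" as name(argument=value, ...), one argument or row to a line, values as JSON. servo_tool: Moves the arm, as the interface text tells. Its arguments: {"type":"object","properties":{"plan":{"type":"array","items":{"type":"array","items":{"type":"number"}}}},"required":["plan"]}

```bash
mkdir -p pics; ls
python3 - <<'E'
from plant import manip, capture
import cv2, numpy as np
s=manip.sense(); print(s)
a=[]
for n in("side","top"):
    c=capture(n); cv2.imwrite(f"pics/{n}0.png",c["image"]); np.savez(f"pics/{n}0.npz",**c)
    print(n,c["camera_matrix"].tolist(),c["R"].tolist(),c["t"])
E
```

```text
pics
{'clock': 0.0, 'joints': array([ 9.81907962e-01,  2.21242348e-01,  1.52759808e+00, -4.28738585e-06,
        1.39470922e+00, -1.26127166e-01]), 'qd': array([-1.56302797e-03,  2.40910142e-05,  3.36065966e-04, -1.21427833e-04,
       -1.98321101e-03, -1.16485165e-03]), 'joint_efforts': array([-1.37703493e-03, -4.96899390e+01, -3.89401281e+01, -2.94084366e-04,
        1.13691401e-02, -2.22031993e-08]), 'eef_pos': array([0.27869525, 0.55874932, 0.2301961 ]), 'eef_rot': array([ 2.29321072e-01,  9.73350342e-01, -9.17366965e-04, -3.40439165e-04]), 'contact_force': array([-0.19634972, -0.21696966,  0.35850985]), 'wrist_torque': array([-0.03712773,  0.03304412,  0.02887194]), 'grip_force': 0.0, 'finger_gap': 0.08529341752792877}
side [[353.7814464029235, 0.0, 256.94121934765957], [0.0, 353.7814464029235, 192.93875372786383], [0.0, 0.0, 1.0]] [[0.019580085640334977, -0.9995892853570534, -0.020925602636285352], [-0.6378204618582256, 0.003629319362788445, -0.7701765294242108], [0.769936152340749, 0.028426899942439247, -0.6374874372710302]] [0.00459754 0.46703685 0.50406338]
top [[380.2504894021439, 0.0, 256.6257047226271], [0.0, 380.2504894021439, 192.00709825275163], [0.0, 0.0, 1.0]] [[0.01116286997819942, -0.9997597106486065, -0.018865611510486196], [-0.9882310589243005, -0.008151709117527916, -0.15275118269859297], [0.15256069123861993, 0.020348724831742826, -0.9880845939931036]] [0.02709977 0.62079009 1.11020928]
```

View pics/top0.png

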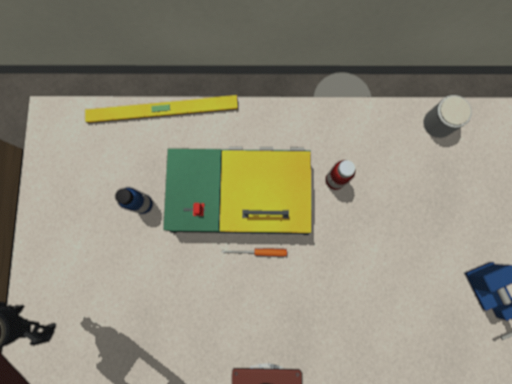

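View pics/side0.png

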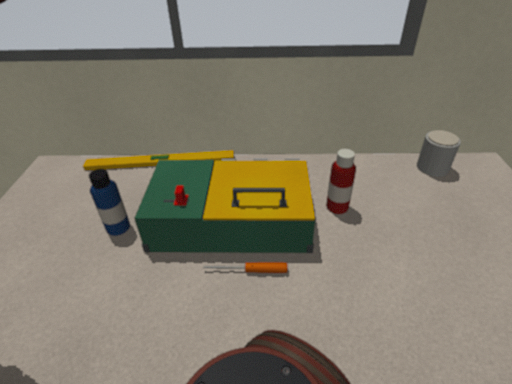

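The top view shows the lid at columns 220–312 and rows 150–234, the bar at about (266,214), the knob at (198,210), and the gripper at lower left (20,325). The side view shows the bar at about (260,192) and the knob at (181,195). The cans stand on both sides of the chest and the screwdriver lies in front of it.

```bash
cat > h.py <<'E'
import numpy as np, cv2
from scipy.spatial.transform import Rotation as Rn
def ray(c,uv):
    K=c["camera_matrix"]; d=np.linalg.inv(K)@[uv[0],uv[1],1]
    if "R" in c: return -c["R"].T@c["t"], c["R"].T@d
    T=c["T"]; return T[:3,3],T[:3,:3]@d     # wrist: T world_from_camera
def plane(c,uv,z):
    o,d=ray(c,uv); return o+d*(z-o[2])/d[2]
def mask(im,lo,hi,roi=None):
    m=cv2.inRange(cv2.cvtColor(im,cv2.COLOR_BGR2HSV),lo,hi)
    if roi: k=np.zeros_like(m);k[roi[1]:roi[3],roi[0]:roi[2]]=1;m*=k
    return m
def tri(c1,u1,c2,u2):
    (a,d),(b,e)=ray(c1,u1),ray(c2,u2)
    s=np.linalg.lstsq(np.c_[d,-e],b-a,rcond=None)[0]; p,q=a+s[0]*d,b+s[1]*e
    return (p+q)/2,np.linalg.norm(p-q)
E
python3 - <<'E'
from h import *
C={n:dict(np.load(f"pics/{n}0.npz")) for n in("side","top")}
t=C["top"]; im=t["image"]
m=mask(im,(20,120,80),(35,255,255),(215,140,320,245))
pts=cv2.findNonZero(m); r=cv2.minAreaRect(cv2.convexHull(pts)); b=cv2.boxPoints(r)
P=np.array([plane(t,u,.12) for u in b]); print("lid px",b.tolist()); print(P.round(4).tolist(),[np.linalg.norm(P[i]-P[i-1]).round(4) for i in range(4)],P.mean(0))
mg=mask(im,(50,60,20),(90,255,255),(155,140,320,238))
r=cv2.minAreaRect(cv2.convexHull(cv2.findNonZero(mg))); print("green px",r)
def cen(m): return cv2.findNonZero(m).reshape(-1,2).mean(0)
k={}
for n,roi in(("top",(180,195,215,225)),("side",(165,180,200,212))):
    mk=mask(C[n]["image"],(0,150,90),(8,255,255),roi); q=cv2.findNonZero(mk).reshape(-1,2); k[n]=q.mean(0); print("knob",n,q.mean(0),q.min(0),q.max(0),len(q))
print("knob tri",tri(C["top"],k["top"],C["side"],k["side"]), plane(t,k["top"],.152))
hh={}
for n,roi in(("top",(235,205,300,225)),("side",(225,183,295,212))):
    im=C[n]["image"]; g=mask(im,(0,0,0),(180,255,95),roi)
    q=cv2.findNonZero(g).reshape(-1,2); print("handle",n,q.min(0),q.max(0),len(q)); hh[n]=q.mean(0);
    print('\n'.join(''.join('#' if v else '.' for v in row[roi[0]:roi[2]]) for row in g[roi[1]:roi[3]]))
E
```

```text
lid px [[218.85995483398438, 231.92129516601562], [219.91189575195312, 149.87066650390625], [311.0379333496094, 151.0389404296875], [309.9859924316406, 233.08956909179688]]
[[0.4949, 0.1367, 0.12], [0.7325, 0.1399, 0.12], [0.7306, -0.1245, 0.12], [0.4942, -0.1191, 0.12]] [np.float64(0.2557), np.float64(0.2377), np.float64(0.2644), np.float64(0.2365)] [0.61306598 0.00822824 0.12      ]
green px ((192.17123413085938, 190.02098083496094), (54.504642486572266, 83.17814636230469), 1.7899105548858643)
knob top [197.70526316 208.54736842] [194 203] [203 215] 95
knob side [179.02083333 195.11805556] [174 185] [187 204] 144
knob tri (array([0.55799037, 0.19774855, 0.1384613 ]), np.float64(0.004685300111733059)) [0.55692685 0.19302635 0.152     ]
handle top [243 211] [288 218] 157
.................................................................
.................................................................
.................................................................
.................................................................
......................................................
[... 2396 characters left out ...]
#####.........................................######.........
.......#######.........................................######.........
.......#######.........................................#######........
.......#######........................................########........
.......########.......................................########........
................###..............#.#.............#.##.................
......................................................................
......................................................................
......................................................................
......................................................................
```

>>> servo_tool(
  plan=[
    [-1,0.01,-0.02,0.03,0,0,-0.05],
    [-1,0.03,-0.06,0.05,0,0,-0.15],
    [-1,0.05,-0.1,0.05,0,0,-0.25],
    [-1,0.07,-0.14,0.05,0,0,-0.35],
    [-1,0.09,-0.18,0.05,0,0,-0.45],
    [-1,0.11,-0.22,0.05,0,0,-0.55],
    [-1,0.13,-0.26,0.05,0,0,-0.65],
    [-1,0.15,-0.3,0.05,0,0,-0.75],
    [-1,0.17,-0.34,0.05,0,0,-0.85],
    [-1,0.19,-0.38,0.05,0,0,-0.95],
    [-1,0.21,-0.42,0.05,0,0,-1.03],
    [-1,0.228,-0.46,0.05,0,0,-1.108],
    [-1,0.242,-0.5,0.05,0,0,-1.108],
    [-1,0.256,-0.53,0.05,0,0,-1.108],
    [-1,0.264,-0.551,0.05,0,0,-1.108],
    [-1,0.264,-0.551,0.05,0,0,-1.108],
    [-1,0.264,-0.551,0.05,0,0,-1.108],
    [-1,0.264,-0.551,0.05,0,0,-1.108],
  ],
)

```text
clock: 1.6
eef_pos: [0.5426, 0.0082, 0.2806]
eef_rot: [0.708, 0.707, -0.0, -0.001]
contact_force: [-0.5, -0.1, -0.2]
finger_gap: 0.0856
grip_force: 0.0
```

```bash
cat >> h.py <<'E'
def wrist(name):
    from plant import manip,capture
    s=manip.sense(); c=capture("wrist"); T=np.eye(4); T[:3,:3]=Rn.from_quat(s["eef_rot"]).as_matrix(); T[:3,3]=s["eef_pos"]
    c["T"]=T@c["tool_from_camera"]; cv2.imwrite(f"pics/{name}.png",c["image"]); np.savez(f"pics/{name}.npz",**c); return s,c
E
python3 - <<'E'
from h import *
s,c=wrist("w1"); print(s["eef_pos"],s["joints"].round(2),c["T"].round(3))
E
```

```text
[0.54261113 0.00823813 0.28062804] [-0.13 -0.    1.68  0.    1.47 -0.13] [[ 1.    -0.003 -0.001  0.543]
 [-0.003 -0.956 -0.295  0.083]
 [-0.     0.295 -0.956  0.423]
 [ 0.     0.     0.     1.   ]]
```

View pics/w1.png

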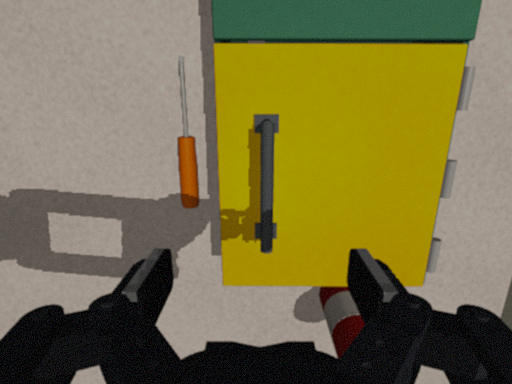

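In the wrist view the bar runs from (267,122) to (266,250), between the finger columns at about 160 and 360. The lid's edge lines are parallel to the image axes, so the chest is not turned noticeably.

Run:
```python
from h import *
c=dict(np.load("pics/w1.npz")); 
g=mask(c["image"],(0,0,0),(180,255,90),(255,110,285,258))
n,l,st,ce=cv2.connectedComponentsWithStats(g); i=1+st[1:,4].argmax(); q=np.argwhere(l==i)[:,::-1]
for r in(145,160,180,200,220):
    x=q[q[:,1]==r][:,0]; print(r,x.min(),x.max(),plane(c,((x.min()+x.max())/2,r),.162).round(4))
print(plane(c,(q[:,0].mean(),q[:,1].min()),.162),plane(c,(q[:,0].mean(),q[:,1].max()),.162))
# lid left edge & lid-deck edge
for u in((217,60),(219,150),(222,285),(420,286),(464,45)): print(u,plane(c,u,.12).round(4))
```

```text
145 260 273 [0.5486 0.0478 0.162 ]
160 260 272 [0.5482 0.0347 0.162 ]
180 261 272 [0.5487 0.0166 0.162 ]
200 260 272 [ 0.5483 -0.0023  0.162 ]
220 260 271 [ 0.5479 -0.022   0.162 ]
[0.54795575 0.0728855  0.162     ] [ 0.54834275 -0.05518731  0.162     ]
(217, 60) [0.5032 0.1208 0.12  ]
(219, 150) [0.5015 0.0373 0.12  ]
(222, 285) [ 0.4982 -0.12    0.12  ]
(420, 286) [ 0.729 -0.122  0.12 ]
(464, 45) [0.7299 0.1327 0.12  ]
```

>>> servo_tool(
  plan=[
    [-1,0.005,0,-0.02,0,0,0],
    [-1,0.005,0,-0.05,0,0,0],
    [-1,0.005,0,-0.08,0,0,0],
    [-1,0.005,0,-0.105,0,0,0],
    [-1,0.005,0,-0.125,0,0,0],
    [-1,0.005,0,-0.137,0,0,0],
    [-1,0.005,0,-0.137,0,0,0],
    [-0.3,0.005,0,-0.137,0,0,0],
    [0.2,0.005,0,-0.137,0,0,0],
    [0.5,0.005,0,-0.137,0,0,0],
    [0.6,0.005,0,-0.137,0,0,0],
    [0.6,0.005,0,-0.137,0,0,0],
    [0.6,0.005,0,-0.137,0,0,0],
  ],
)

```text
clock: 2.73
eef_pos: [0.5485, 0.0081, 0.145]
eef_rot: [0.707, 0.707, 0.0, 0.0]
contact_force: [-0.3, -0.5, 0.3]
finger_gap: 0.0172
grip_force: 0.0
```

>>> servo_tool(
  plan=[
    [0.75,0,0,0,0,0,0],
    [1,0,0,0,0,0,0],
    [1,0,0,0,0,0,0],
    [1,0,0,0,0,0,0],
    [1,0,0,0,0,0,0],
    [1,0,0,0,0,0,0],
  ],
)

```text
clock: 3.23
eef_pos: [0.5486, 0.0081, 0.1449]
eef_rot: [0.707, 0.707, 0.0, 0.001]
contact_force: [1.4, 0.1, 6.3]
finger_gap: 0.0098
grip_force: 58.6
```

>>> servo_tool(
  plan=[
    [1,0,0,0.001,0,0,0],
    [1,0.0005,0,0.002,0,0,0],
    [1,0.001,0,0.003,0,0,0],
    [1,0.001,0,0.004,0,0,0],
    [1,0.001,0,0.004,0,0,0],
    [1,0.001,0,0.004,0,0,0],
  ],
)

```text
clock: 3.73
eef_pos: [0.549, 0.0081, 0.147]
eef_rot: [0.707, 0.707, -0.0, -0.0]
contact_force: [5.4, -0.3, -5.7]
finger_gap: 0.0101
grip_force: 58.5
```

>>> servo_tool(
  plan=[
    [1,0,0,0.001,0,0,0],
    [1,0.0005,0,0.002,0,0,0],
    [1,0.0005,0,0.003,0,0,0],
    [1,0.001,0,0.004,0,0,0],
    [1,0.001,0,0.004,0,0,0],
  ],
)

```text
clock: 4.15
eef_pos: [0.5499, 0.0081, 0.1508]
eef_rot: [0.707, 0.707, -0.0, -0.0]
contact_force: [5.7, -0.9, -6.4]
finger_gap: 0.0101
grip_force: 58.5
```

>>> servo_tool(
  plan=[
    [1,0,0,0.001,0,0,0],
    [1,0.0005,0,0.002,0,0,0],
    [1,0.0005,0,0.002,0,0,0],
  ],
)

```text
clock: 4.4
eef_pos: [0.5504, 0.0081, 0.1527]
eef_rot: [0.707, 0.707, -0.0, -0.0]
contact_force: [6.4, -0.4, -7.2]
finger_gap: 0.0099
grip_force: 58.5
```

>>> servo_tool(
  plan=[
    [1,0.0005,0,0.001,0,0,0],
    [1,0.0005,0,0.002,0,0,0],
    [1,0.0005,0,0.002,0,0,0],
  ],
)

```text
clock: 4.65
eef_pos: [0.5505, 0.0081, 0.1535]
eef_rot: [0.707, 0.707, -0.001, -0.001]
contact_force: [9.3, -0.8, -12.7]
finger_gap: 0.0097
grip_force: 58.7
```

>>> servo_tool(
  plan=[
    [1,0.0005,0,0.001,0,0,0],
    [1,0.0005,0,0.002,0,0,0],
    [1,0.0005,0,0.002,0,0,0],
  ],
)

```text
clock: 4.9
eef_pos: [0.5506, 0.0081, 0.1538]
eef_rot: [0.707, 0.707, -0.001, -0.001]
contact_force: [12.9, -1.8, -21.4]
finger_gap: 0.0098
grip_force: 58.6
```

The lid stalled after about 8 mm while the load rose from 7 to 21 N, so it is caught. I'll let it down and release it.

>>> servo_tool(
  plan=[
    [1,-0.001,0,-0.002,0,0,0],
    [1,-0.0015,0,-0.005,0,0,0],
    [1,-0.002,0,-0.008,0,0,0],
    [1,-0.003,0,-0.011,0,0,0],
    [1,-0.0035,0,-0.014,0,0,0],
    [1,-0.0035,0,-0.014,0,0,0],
    [1,-0.0035,0,-0.014,0,0,0],
  ],
)

```text
clock: 5.48
eef_pos: [0.5486, 0.0081, 0.145]
eef_rot: [0.707, 0.707, 0.0, 0.001]
contact_force: [1.0, -0.3, 4.7]
finger_gap: 0.0098
grip_force: 61.4
```

>>> servo_tool(
  plan=[
    [0.6,0,0,0,0,0,0],
    [0,0,0,0,0,0,0],
    [-0.6,0,0,0,0,0,0],
    [-1,0,0,0,0,0,0],
    [-1,0,0,0.005,0,0,0],
    [-1,0,0,0.025,0,0,0],
    [-1,0,0,0.055,0,0,0],
    [-1,0,0.01,0.085,0,0,0],
    [-1,0.002,0.035,0.11,0,0,0],
    [-1,0.005,0.07,0.12,0,0,0],
    [-1,0.008,0.105,0.12,0,0,0],
    [-1,0.01,0.14,0.12,0,0,0],
    [-1,0.01,0.17,0.12,0,0,0],
    [-1,0.01,0.185,0.12,0,0,0],
    [-1,0.01,0.19,0.12,0,0,0],
    [-1,0.01,0.19,0.12,0,0,0],
    [-1,0.01,0.19,0.12,0,0,0],
  ],
)

```text
clock: 6.9
eef_pos: [0.558, 0.1976, 0.2643]
eef_rot: [0.707, 0.707, -0.0, 0.0]
contact_force: [-0.1, -0.1, 0.3]
finger_gap: 0.0855
grip_force: 0.0
```

Run:
```python
from h import *
s,c=wrist("w2"); print(s["eef_pos"])
m=mask(c["image"],(0,140,80),(8,255,255)); n,l,st,ce=cv2.connectedComponentsWithStats(m)
for i in range(1,n):
    if st[i,4]>100: print(st[i],ce[i],plane(c,ce[i],.15), plane(c,st[i,:2],.159),plane(c,st[i,:2]+st[i,2:4],.159))
```

```text
[0.55797174 0.19764904 0.26426644]
[ 243  169   38   35 1179] [261.43681086 185.53350297] [0.55960943 0.20185589 0.15      ] [0.54403962 0.21876797 0.159     ] [0.5766166  0.18761917 0.159     ]
```

View pics/w2.png

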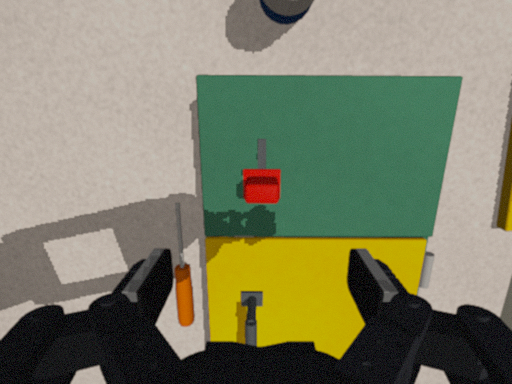

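The knob shows at (262,186), with its slot running away from the lid. It lies at about x 0.560, y 0.198, so I'll go down onto it.

>>> servo_tool(
  plan=[
    [-1,0.002,0,-0.02,0,0,0],
    [-1,0.002,0,-0.05,0,0,0],
    [-1,0.002,0,-0.08,0,0,0],
    [-1,0.002,0,-0.105,0,0,0],
    [-1,0.002,0,-0.122,0,0,0],
    [-1,0.002,0,-0.132,0,0,0],
    [-0.5,0.002,0,-0.132,0,0,0],
    [0,0.002,0,-0.132,0,0,0],
    [0.2,0.002,0,-0.132,0,0,0],
    [0.4,0.002,0,-0.132,0,0,0],
    [1,0.002,0,-0.132,0,0,0],
    [1,0.002,0,-0.132,0,0,0],
    [1,0.002,0,-0.132,0,0,0],
    [1,0.002,0,-0.132,0,0,0],
  ],
)

```text
clock: 8.12
eef_pos: [0.5598, 0.1984, 0.1345]
eef_rot: [0.707, 0.707, -0.0, -0.0]
contact_force: [-6.8, -1.4, 7.9]
finger_gap: 0.0288
grip_force: 61.3
```

>>> servo_tool(
  plan=[
    [1,0,0.002,0,0,0,0],
    [1,0,0.005,0,0,0,0],
    [1,0,0.008,0,0,0,0],
    [1,0,0.011,0,0,0,0],
    [1,0,0.014,0,0,0,0],
    [1,0,0.017,0,0,0,0],
    [1,0,0.02,0,0,0,0],
    [1,0,0.022,0,0,0,0],
    [1,0,0.024,0,0,0,0],
    [1,0,0.024,0,0,0,0],
  ],
)

```text
clock: 8.95
eef_pos: [0.5599, 0.2226, 0.1345]
eef_rot: [0.707, 0.707, 0.0, 0.0]
contact_force: [-7.0, -2.3, 8.0]
finger_gap: 0.0289
grip_force: 61.2
```

>>> servo_tool(
  plan=[
    [1,0,0.001,0,0,0,0],
    [1,0,0.002,0,0,0,0],
    [1,0,0.003,0,0,0,0],
    [1,0,0.003,0,0,0,0],
  ],
)

```text
clock: 9.28
eef_pos: [0.5599, 0.2235, 0.1345]
eef_rot: [0.707, 0.707, -0.001, 0.001]
contact_force: [-7.0, -8.2, 9.9]
finger_gap: 0.0287
grip_force: 61.4
```

>>> servo_tool(
  plan=[
    [1,0,0.001,0,0,0,0],
    [1,0,0.002,0,0,0,0],
    [1,0,0.002,0,0,0,0],
  ],
)

```text
clock: 9.53
eef_pos: [0.5599, 0.2237, 0.1344]
eef_rot: [0.707, 0.707, -0.003, 0.002]
contact_force: [-8.8, -14.6, 10.6]
finger_gap: 0.029
grip_force: 61.6
```

>>> servo_tool(
  plan=[
    [0.3,0,0,0,0,0,0],
    [-0.3,0,0,0,0,0,0],
    [-1,0,0,0,0,0,0],
    [-1,0,0,0,0,0,0],
    [-1,0,0,0.01,0,0,0],
    [-1,0,0,0.035,0,0,0],
    [-1,0,0,0.07,0,0,0],
    [-1,0,-0.01,0.105,0,0,0],
    [-1,0,-0.035,0.13,0,0,0],
    [-1,-0.003,-0.07,0.132,0,0,0],
    [-1,-0.006,-0.105,0.132,0,0,0],
    [-1,-0.01,-0.14,0.132,0,0,0],
    [-1,-0.012,-0.175,0.132,0,0,0],
    [-1,-0.012,-0.205,0.132,0,0,0],
    [-1,-0.012,-0.219,0.132,0,0,0],
    [-1,-0.012,-0.219,0.132,0,0,0],
    [-1,-0.012,-0.219,0.132,0,0,0],
  ],
)

```text
clock: 10.95
eef_pos: [0.5483, 0.0079, 0.2651]
eef_rot: [0.708, 0.707, 0.001, 0.0]
contact_force: [-0.5, 0.6, -0.1]
finger_gap: 0.0854
grip_force: 0.0
```

Run:
```python
from h import *
from plant import capture
c=capture("top"); m=mask(c["image"],(0,150,90),(8,255,255),(170,195,215,225)); q=cv2.findNonZero(m).reshape(-1,2); print("knob top",q.mean(0),plane(c,q.mean(0),.152))
s,w=wrist("w3"); print(s["eef_pos"],s["contact_force"])
g=mask(w["image"],(0,0,0),(180,255,90),(245,90,290,260))
for r in(160,180,200): x=np.flatnonzero(g[r]); print(r,x.min(),x.max(),plane(w,((x.min()+x.max())/2,r),.162).round(4))
```

```text
knob top [189.39495798 208.87394958] [0.55581244 0.21599582 0.152     ]
[0.54821555 0.00872525 0.26494139] [-0.37436189  0.16143662 -0.18558182]
160 253 266 [0.5483 0.038  0.162 ]
180 253 266 [0.5483 0.021  0.162 ]
200 253 266 [0.5482 0.0033 0.162 ]
```

>>> servo_tool(
  plan=[
    [-1,0,0,-0.02,0,0,0],
    [-1,0,0,-0.05,0,0,0],
    [-1,0,0,-0.08,0,0,0],
    [-1,0,0,-0.105,0,0,0],
    [-1,0,0,-0.119,0,0,0],
    [-0.3,0,0,-0.12,0,0,0],
    [0.3,0,0,-0.12,0,0,0],
    [0.6,0,0,-0.12,0,0,0],
    [0.75,0,0,-0.12,0,0,0],
    [1,0,0,-0.12,0,0,0],
    [1,0,0,-0.12,0,0,0],
    [1,0,0,-0.12,0,0,0],
    [1,0,0,-0.12,0,0,0],
  ],
)

```text
clock: 12.13
eef_pos: [0.5487, 0.0082, 0.1457]
eef_rot: [0.707, 0.707, 0.001, 0.001]
contact_force: [-1.4, 0.5, 5.9]
finger_gap: 0.0098
grip_force: 58.5
```

>>> servo_tool(
  plan=[
    [1,0,0,0.002,0,0,0],
    [1,0.001,0,0.005,0,0,0],
    [1,0.0015,0,0.008,0,0,0],
    [1,0.002,0,0.01,0,0,0],
    [1,0.0025,0,0.012,0,0,0],
    [1,0.003,0,0.014,0,0,0],
    [1,0.003,0,0.014,0,0,0],
  ],
)

```text
clock: 12.72
eef_pos: [0.5516, 0.0082, 0.158]
eef_rot: [0.707, 0.707, 0.0, 0.0]
contact_force: [6.6, 0.1, -7.4]
finger_gap: 0.0094
grip_force: 58.3
```

The lid is now 12 mm up, past the old stop, at the same light load. It is free, so I'll follow the arc.

>>> servo_tool(
  plan=[
    [1,0.001,0,0.003,0,0,0],
    [1,0.002,0,0.006,0,0,0],
    [1,0.0035,0,0.01,0,0,0],
    [1,0.0055,0,0.0145,0,0,0],
    [1,0.007,0,0.019,0,0,0],
    [1,0.009,0,0.0235,0,0,0],
    [1,0.011,0,0.028,0,0,0],
    [1,0.013,0,0.032,0,0,0],
    [1,0.0155,0,0.0365,0,0,0],
    [1,0.018,0,0.0405,0,0,0],
    [1,0.02,0,0.0445,0,0,0],
    [1,0.0225,0,0.0485,0,0,0],
    [1,0.025,0,0.0525,0,0,0],
    [1,0.028,0,0.056,0,0,0],
    [1,0.028,0,0.056,0,0,0],
    [1,0.028,0,0.056,0,0,0],
  ],
)

```text
clock: 14.05
eef_pos: [0.5786, 0.0081, 0.2152]
eef_rot: [0.707, 0.707, -0.001, -0.0]
contact_force: [-5.9, -1.3, -0.9]
finger_gap: 0.0102
grip_force: 59.1
```

>>> servo_tool(
  plan=[
    [1,0.003,0,0.004,0,0,0],
    [1,0.0057,0,0.0076,0,0,0],
    [1,0.0088,0,0.0113,0,0,0],
    [1,0.0118,0,0.0149,0,0,0],
    [1,0.015,0,0.0184,0,0,0],
    [1,0.0182,0,0.0218,0,0,0],
    [1,0.0216,0,0.0251,0,0,0],
    [1,0.025,0,0.0284,0,0,0],
    [1,0.0285,0,0.0316,0,0,0],
    [1,0.0321,0,0.0347,0,0,0],
    [1,0.0358,0,0.0377,0,0,0],
    [1,0.0396,0,0.0406,0,0,0],
    [1,0.0435,0,0.0434,0,0,0],
    [1,0.0473,0,0.0461,0,0,0],
    [1,0.053,0,0.05,0,0,0],
    [1,0.053,0,0.05,0,0,0],
    [1,0.053,0,0.05,0,0,0],
  ],
)

```text
clock: 15.47
eef_pos: [0.6316, 0.0079, 0.2678]
eef_rot: [0.707, 0.707, -0.0, 0.0]
contact_force: [-10.9, -2.3, 9.0]
finger_gap: 0.01
grip_force: 60.0
```

Run:
```python
from plant import manip,capture
import cv2
cv2.imwrite("pics/side1.png",cv2.resize(capture("side")["image"],None,fx=1.5,fy=1.5)); s=manip.sense(); print(s["joints"].round(2),s["contact_force"],s["eef_pos"])
```

```text
[-0.11  0.22  1.46 -0.    1.46 -0.11] [-10.42638001  -2.14805414   8.54275878] [0.63144697 0.0078677  0.26770895]
```

View pics/side1.png

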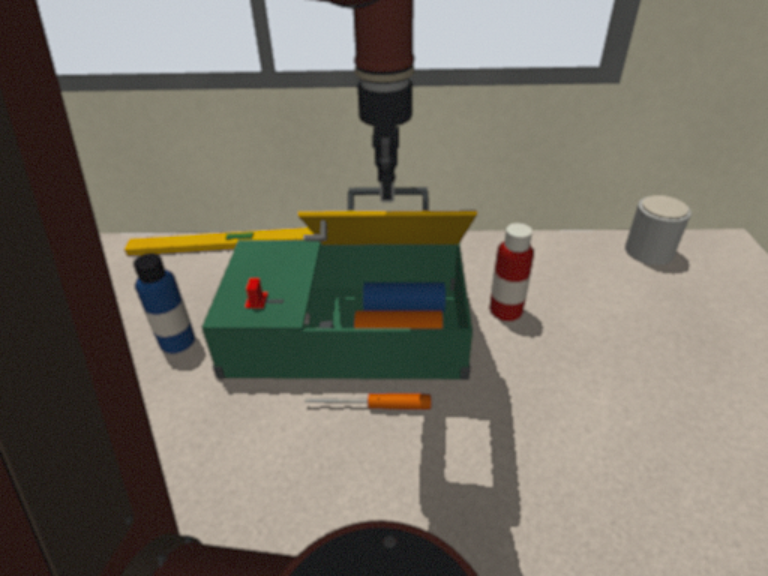

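The lid stands about half open, with the fingers on the bar at about (388,192). The knob at (256,293) is slid away from the lid, and the cans and screwdriver are undisturbed. From the tool position the lid angle works out to 45°. I'll check that it holds steady.

>>> servo_tool(
  plan=[
    [1,0,0,0,0,0,0],
    [1,0,0,0,0,0,0],
    [1,0,0,0,0,0,0],
    [1,0,0,0,0,0,0],
    [1,0,0,0,0,0,0],
    [1,0,0,0,0,0,0],
    [1,0,0,0,0,0,0],
    [1,0,0,0,0,0,0],
    [1,0,0,0,0,0,0],
    [1,0,0,0,0,0,0],
  ],
)

```text
clock: 16.35
eef_pos: [0.6313, 0.0079, 0.2676]
eef_rot: [0.707, 0.707, -0.0, 0.0]
contact_force: [-9.6, -0.9, 7.9]
finger_gap: 0.0095
grip_force: 60.0
```

```bash
python3 -c "
from plant import job_done; print(job_done())"
```

```text
the job is handed in; nothing more can be done
None
```

The tug showed the lid was caught (it stopped after about 8 mm), so I let it down, slid the red knob fully away from the lid, and took the handle again; the lid is now held by the bar at about 45°, with the cans and screwdriver not touched.

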